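Index the swivelling board vise and lock it

TASK

The circuit-board vise has been left turned several clicks off its home position. Turn its swivel clockwise (seen from above) by the crank post, click by click, until the holes in its two upright plates line up with the two fixed guide blocks and it rests in that click; then push the lock rod fully home through all four holes, until its square head meets the outer guide block. Leave the other things on the bench where they are.

Things in the scene. Friction and masses are not known exactly. Their poses are not given: they have to be found in the camera images.
- vise_base: Fixed grey base: round foot 176 mm across, 20 high, white rim ticks one click (15 degrees) apart, and a tongue 64 mm wide, 20 high along its own -y, out to 240 mm. Origin on the swivel axis at bench level, z up. In this frame the rod's line is x = 0, z = 54 mm, along y. A bed 44 mm wide, top z = 42 mm, on which the rod's head slides, fills y = -134 to -240 mm.
- outer_guide (a point): Centre of the hole's outer mouth in the outer guide block (y = -134 mm in the base's frame). Two fixed guide blocks stand on the tongue, 50 mm wide, 10 mm thick, tops at z = 76 mm, each with a 12 mm square hole: the outer one at y = -124 to -134 mm, the inner one at y = -92 to -102 mm.
- swivel (a joint): Swivel angle (rad), growing counter-clockwise from above. A ball detent holds it at every multiple of 0.2618 (15 degrees). 0 is home: the holes line up. It starts 2 to 5 clicks positive, so turn it clockwise; it can overrun home by 2 clicks. It takes about 3 to 7 N at the crank post; past half way between clicks it snaps by itself into the next one and stops there.
- plate_hole (a point): Centre of the outer mouth of the hole in the swivel's outer upright plate; at home it is at x = 0, y = -78 mm, z = 54 mm in the base's frame. The swivel's turntable (168 mm across, top z = 32 mm) carries two plates 10 mm thick, tops z = 76 mm, with 16 mm square holes, 70 and 44 mm wide (inner one 24 mm further in), and the vise with a circuit board, within 60 mm of the axis, top z = 92 mm.
- crank_post (a point): Centre of the top of the black upright crank post that turns the swivel: 16 mm in diameter, 125 mm from the swivel axis, z = 32 to 94 mm, free all round above z = 40 mm, where a flat bar 16 mm wide joins it to the turntable. Seen from the axis it lies at 70 degrees + the swivel angle, counter-clockwise from the base's +x.
- lock_rod: Loose steel rod, about 120 g: square head 24 mm wide, 25 long (y), 24 high; from its +y face a shank 10 mm across, 96 long, tapered tip. Origin: centre of the head's underside, z up; shank axis 12 mm above. Head on the bed, shank in both guides, tip in the inner one; slides along the base's +y with under 2 N. Origin at base y about -205 mm at the start, -146.5 mm when home.
- screwdriver: Bystander: screwdriver 160 mm long lying on the bench, to be left alone. Origin at its middle.
- jar: Bystander: small jar 44 mm across, 40 mm high, to be left alone. Origin under its centre.
- solder_reel: Bystander: reel of solder 64 mm across, 34 mm high, to be left alone. Origin under its centre.
- spray_can: Bystander: spray can 60 mm across, 145 mm high, to be left alone. Origin under its centre.
Not all that is in view belongs to the job. Of the things that look like the lock_rod, the largest one is meant.

How it is judged:
By the outcome, as a careful person would: the job done as asked, in the order asked, and still so for the second after the job is handed in, with the robot touching nothing.
It also fails if it takes over 48 s, if anything falls off the work surface, if the arm or the gripper's body presses on something with over 40 N, if the wrist force passes 120 N, or if a joint passes its speed limit or range.

ROBOT

A 6-joint arm with a two-finger parallel gripper is mounted at the origin on the work surface. World frame = base frame: x ahead of the robot, y to its left, z up, the work surface at z = 0. Lengths are in mm, angles in rad, forces in N, time in s.
With the tool pointing down it reaches from about 275 to 1000 mm from the base axis. Payload 8.4 kg.
Tool frame: the origin (TCP) lies midway between the tips of the shut fingers; the grasp point (between the pads) lies behind it (r.pinch_z is the z of the grasp point in the tool frame, in mm); z points along the fingers, y is the direction in which the jaws open and shut (so a half turn about z gives the same grasp; the last joint's range is limited). The gripper opens to 85 mm and grips with 20 to 120 N. Pads are 22 mm wide; open, the fingers measure 114 mm over their backs; the gripper's body (76 mm by 85 mm) begins 54 mm behind the grasp point. The pads swing forward as they close: fully open they stand 13 mm farther back than shut.
Start: joints at [-1.181, 0.353, 1.633, -0, 1.155, -0.002], TCP at [238.657, -577.642, 191.781] pointing down, gripper open.
Joint ranges: [-2.63, 2.63], [-0.92, 2.1], [0.06, 2.66], [-1.3, 4.44], [0, 2.69], [-3.02, 3.02]. Speed limits (rad/s): [2.22, 2.22, 2.79, 3.14, 3.14, 3.14].

INTERFACE

Orientations are given as [roll, pitch, yaw] about the fixed x, y, z axes, in that order (R = Rz(yaw) Ry(pitch) Rx(roll)).
In Python, from rig import r, optics, ticket gives the robot as it stands.
- The arm moves only by the shell command python3 -m jog 'ROWS' [FORCE]. ROWS is text: rows parted by semicolons, each of 7 numbers parted by spaces: the closure in counts, from 0 (fully open) to 255 (shut), then the shift along the tool's x, y, z in mm, then the turn, a rotation vector about the tool's x, y, z in degrees. A call has 1 to 5 rows; each row shifts and turns the pose as measured when the row begins, along the tool's axes as they then stand; what a row does not reach is not made up. A row lasts 1/12 s, in which the tool goes at most 41.7 mm and 7.16 degrees, less where a joint would pass 70% of its speed; a pose out of reach is approached as far as the arm can. A call with a gripper value outside its range is refused whole. The fingers move at their own pace and stop on an object; FORCE is the grip in N (left out, the last holds). Time passes only in rows, so rows that do not move let the fingers close. It gives the time, the measured TCP pose, the force and the opening at its end, in the units of the state.
- r.sense(): the state, without advancing time (a new reading comes with each control period).
- optics.grab_frame(name): name is "side" or "top"; returns the picture (480x640x3 uint8, red, green, blue); there is no depth.
- optics.camera_info(name): a dict with "fx", "fy", "cx", "cy" (pixels), "world_from_camera" (4x4, takes a point from camera to world coordinates). Camera axes: x right, y down, z forward; pixel columns grow to the right and rows downward; lengths in mm; the calibration is good to about 2 mm. A picture is of the moment at which its call begins. camera_info takes no time and is no camera call.
- ticket.sign_off(): hands the job in, once; it reports no verdict.
The state is a dict: "clock": time; "qpos": joint angles; "qvel": joint speeds; "joint_efforts": joint torques, N m; "eef_pos": TCP position; "tcp_rot": TCP orientation; "contact_force": force on the tool from outside, world axes, zero at the start; "wrist_torque": the same for the moment, N m; "opening": opening from 0.0 (shut) to 1.0 (fully open).
Only numpy, scipy, OpenCV 4.12 (cv2) and the standard library are available. Lean on these libraries where they do the work, as an engineer would, in place of code of your own. Each camera call takes 0.05 s, during which the arm holds its last target.

## Working session

There is one attempt and no reset: what is moved stays moved. The work goes in short steps, Python scripts to look and compute and a shell command to move; the robot and the scene stay as the last step left them, time stands still between calls to the robot, and variables do not carry over. Pictures are saved under pics/ and viewed, and the job is handed in when it is done.

```bash
mkdir -p pics; ls
python3 - <<'E'
from rig import r, optics, ticket
import cv2
print(r.sense(), r.pinch_z)
for n in ("side","top"):
    im=optics.grab_frame(n); cv2.imwrite(f"pics/{n}0.png",im[:,:,::-1]); print(n,optics.camera_info(n))
E
```

```text
pics
{'clock': 0.0, 'qpos': array([-1.18135668e+00,  3.53671560e-01,  1.63413402e+00,  1.76846931e-05,
        1.15521802e+00, -2.38332807e-03]), 'qvel': array([ 0.00012766,  0.00011327, -0.00057733, -0.00027423,  0.00024618,
        0.00025824]), 'joint_efforts': array([-3.76523210e-03, -6.05255699e+01, -3.42068195e+01, -2.46053469e-04,
        9.48456698e-03,  7.33028128e-05]), 'eef_pos': array([ 238.48138345, -577.12785075,  191.04715697]), 'tcp_rot': array([-3.14016174e+00, -1.95795742e-05,  3.91815814e-01]), 'contact_force': array([ 0.13953573,  0.19691243, -0.57681542]), 'wrist_torque': array([0.03117162, 0.00016679, 0.02069828]), 'opening': 1.0030029499108226} -18.700000000000003
side {'fx': 435.0670915820391, 'fy': 435.0670915820391, 'cx': 321.5081261738936, 'cy': 233.12965089793965, 'world_from_camera': array([[-8.54282087e-01, -2.52525875e-01,  4.54348764e-01,
         7.88341892e+01],
       [-5.19773788e-01,  4.25258574e-01, -7.40938833e-01,
         7.70475657e+02],
       [-6.10948087e-03, -8.69129350e-01, -4.94547113e-01,
         6.45766318e+02],
       [ 0.00000000e+00,  0.00000000e+00,  0.00000000e+00,
         1.00000000e+00]])}
top {'fx': 481.0534069323562, 'fy': 481.0534069323562, 'cx': 316.1184210720292, 'cy': 233.48551679386486, 'world_from_camera': array([[ 1.96407631e-02, -9.90254330e-01,  1.37878942e-01,
         4.39510117e+02],
       [-9.99770519e-01, -2.06320883e-02, -5.76417834e-03,
        -1.86885411e+01],
       [ 8.55273306e-03, -1.37734088e-01, -9.90432316e-01,
         1.05927358e+03],
       [ 0.00000000e+00,  0.00000000e+00,  0.00000000e+00,
         1.00000000e+00]])}
```

View pics/top0.png

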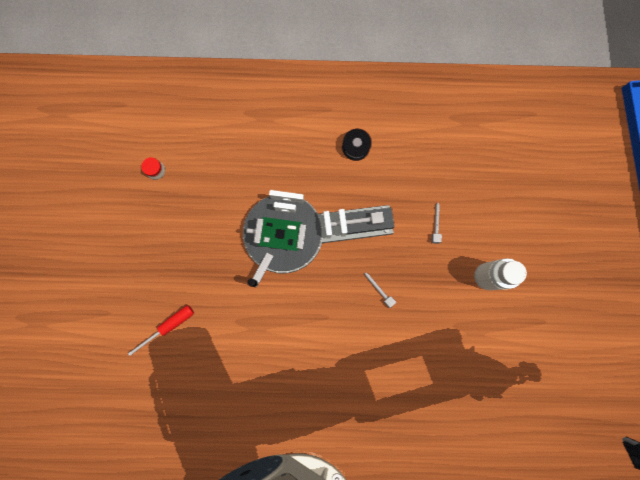

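View pics/side0.png

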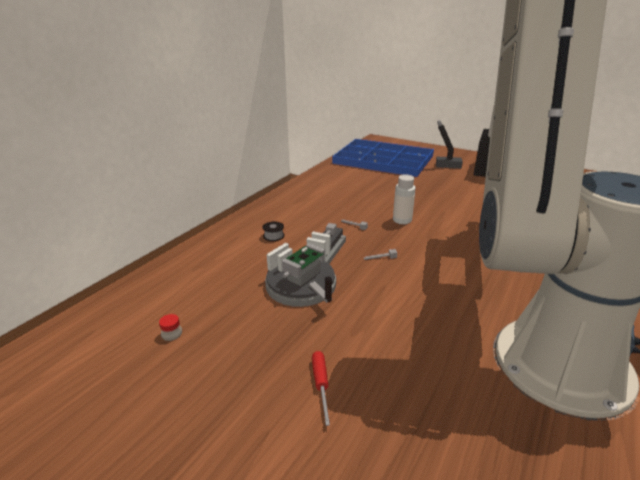

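The top view shows the vise at about (282,233) and its tongue pointing right, with the rod head near (377,217). The crank post is near (253,283), and two small decoy rods lie loose on the bench. I'll enlarge this.

Run:
```python
import cv2
im=cv2.imread("pics/top0.png")
c=im[180:300,235:400]
cv2.imwrite("pics/top0c.png",cv2.resize(c,None,fx=4.8,fy=4.8,interpolation=cv2.INTER_CUBIC))
```

```text
(no output)
```

View pics/top0c.png

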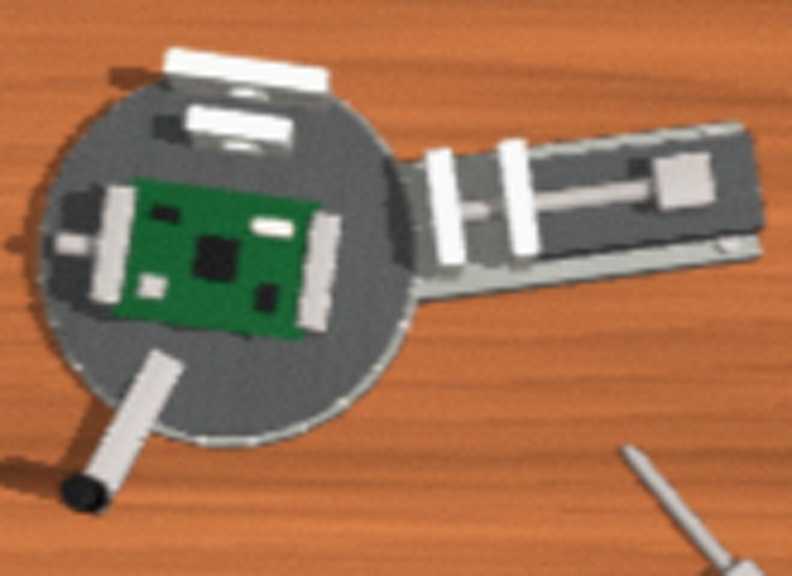

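```bash
cat > h.py <<'E'
import numpy as np
from rig import r, optics
def proj(n,P):
    c=optics.camera_info(n);T=np.linalg.inv(c["world_from_camera"]);p=T[:3,:3]@np.asarray(P,float)+T[:3,3]
    return np.array([c["fx"]*p[0]/p[2]+c["cx"],c["fy"]*p[1]/p[2]+c["cy"]])
def atz(n,u,v,z):
    c=optics.camera_info(n);M=c["world_from_camera"];d=M[:3,:3]@[(u-c["cx"])/c["fx"],(v-c["cy"])/c["fy"],1]
    return M[:3,3]+d*(z-M[2,3])/d[2]
def cw(u,v,z): return atz("top",235+u/4.8-.4,180+v/4.8-.4,z)
E
python3 - <<'E'
from h import *
from scipy.optimize import least_squares
G=[((500,141),(25,-124,76)),((526,139),(25,-134,76)),((538,253),(-25,-134,76)),((513,256),(-25,-124,76)),
((426,150),(25,-92,76)),((451,148),(25,-102,76)),((465,264),(-25,-102,76)),((440,266),(-25,-92,76))]
W=np.array([cw(*p,q[2])[:2] for p,q in G]);B=np.array([q[:2] for p,q in G])
def f(s):
    c,d=np.cos(s[2]),np.sin(s[2]);return (B@np.array([[c,d],[-d,c]])+s[:2]-W).ravel()
s=least_squares(f,[450,50,0]).x;print(s,np.degrees(s[2]),f(s).round(1))
k=cw(84,490,94);print(k)
v=k[:2]-s[:2];print(np.hypot(*v),np.degrees(np.arctan2(v[1],v[0])-s[2])-70)
h=cw(686,182,24+42)
c,d=np.cos(s[2]),np.sin(s[2]);print("head",h,np.array([[c,d],[-d,c]])@(h[:2]-s[:2]))
# axis by disk: left/right/bottom
for z in (26,): print([cw(*p,z) for p in((38,248),(415,300),(232,446))])
for n,uv in(("can",(512,272)),):print(atz("top",*uv,145))
E
```

```text
[5.86792615e+02 4.87561200e+01 1.34307245e-01] 7.695238286729888 [-0.6 -0.3 -0.4  1.1 -0.2  0.1 -0.  -0.7 -0.3 -0.6 -0.1  0.3  0.9  0.5
  0.7 -0.4]
[474.12173386 101.53520725  94.        ]
124.42009264789023 77.204682515629
head [ 614.26429688 -152.51737263   66.        ] [   0.27299035 -203.13945368]
[array([584.88425988, 134.87550953,  26.        ]), array([564.76256994, -35.75718236,  26.        ]), array([497.43001123,  44.74955079,  26.        ])]
[ 500.51865605 -398.43740278  145.        ]
```

```bash
cat > plan.py <<'E'
import sys
from h import *
def plan(x,y,z,yawd,n,g=0,show=None):
    s=r.sense();p=s["eef_pos"];yw=s["tcp_rot"][2];t=np.array([x,y,z]);
    dy=np.radians(yawd)-yw; dy=(dy+np.pi)%(2*np.pi)-np.pi
    rows=[]
    for i in range(n):
        a=yw+dy*i/n;d=(t-p)/n;c,q=np.cos(a),np.sin(a)
        rows.append("%d %.0f %.0f %.0f 0 0 %.1f"%(g,d[0]*c+d[1]*q,d[0]*q-d[1]*c,-d[2],-np.degrees(dy)/n))
    print("; ".join(rows[:show or n]))
def st():
    s=r.sense();print("t%.2f"%s["clock"],s["eef_pos"].round(1),"rot",np.degrees(s["tcp_rot"]).round(1),"F",s["contact_force"].round(1),"op%.2f"%s["opening"],"q6 %.2f"%s["qpos"][5])
E
python3 -c "
from plan import *
plan(475,104,170,153,20)"
```

```text
0 24 -27 1 0 0 -6.5; 0 27 -24 1 0 0 -6.5; 0 29 -21 1 0 0 -6.5; 0 32 -17 1 0 0 -6.5; 0 33 -14 1 0 0 -6.5; 0 35 -10 1 0 0 -6.5; 0 36 -6 1 0 0 -6.5; 0 36 -2 1 0 0 -6.5; 0 36 2 1 0 0 -6.5; 0 35 6 1 0 0 -6.5; 0 35 10 1 0 0 -6.5; 0 33 14 1 0 0 -6.5; 0 31 18 1 0 0 -6.5; 0 29 21 1 0 0 -6.5; 0 26 25 1 0 0 -6.5; 0 23 27 1 0 0 -6.5; 0 20 30 1 0 0 -6.5; 0 17 32 1 0 0 -6.5; 0 13 34 1 0 0 -6.5; 0 9 35 1 0 0 -6.5
```

```bash
python3 -m jog '0 24 -27 0 0 0 -6.5; 0 27 -24 0 0 0 -6.5; 0 29 -21 0 0 0 -6.5; 0 32 -17 0 0 0 -6.5; 0 33 -14 0 0 0 -6.5'; python3 -c "
from plan import *
st();plan(475,104,170,153,15)"
```

```text
clock: 0.52
eef_pos: [295.8, -406.3, 188.3]
tcp_rot: [-3.14, 0.0, 0.972]
contact_force: [0.8, 0.6, 0.6]
opening: 1.0
t0.52 [ 295.8 -406.3  188.3] rot [-179.9    0.    55.7] F [0.8 0.6 0.6] op1.00 q6 -0.34
0 35 -9 1 0 0 -6.5; 0 36 -5 1 0 0 -6.5; 0 36 -1 1 0 0 -6.5; 0 36 3 1 0 0 -6.5; 0 35 7 1 0 0 -6.5; 0 34 11 1 0 0 -6.5; 0 33 15 1 0 0 -6.5; 0 31 18 1 0 0 -6.5; 0 29 22 1 0 0 -6.5; 0 26 25 1 0 0 -6.5; 0 23 28 1 0 0 -6.5; 0 20 30 1 0 0 -6.5; 0 16 32 1 0 0 -6.5; 0 13 34 1 0 0 -6.5; 0 9 35 1 0 0 -6.5
```

```bash
python3 -m jog '0 35 -9 1 0 0 -6.5; 0 36 -5 1 0 0 -6.5; 0 36 -1 1 0 0 -6.5; 0 36 3 1 0 0 -6.5; 0 35 7 1 0 0 -6.5' >/dev/null;  python3 -m jog '0 34 11 1 0 0 -6.5; 0 33 15 1 0 0 -6.5; 0 31 18 1 0 0 -6.5; 0 29 22 1 0 0 -6.5; 0 26 25 1 0 0 -6.5'; python3 -c "
from plan import *
st();plan(475,104,150,153,5)"
```

```text
clock: 1.35
eef_pos: [408.1, -45.9, 177.2]
tcp_rot: [-3.141, -0.002, 2.162]
contact_force: [1.6, 0.6, 0.1]
opening: 1.002
t1.35 [408.1 -45.9 177.2] rot [-1.800e+02 -1.000e-01  1.239e+02] F [1.6 0.6 0.1] op1.00 q6 -0.71
0 17 28 5 0 0 -5.8; 0 15 29 5 0 0 -5.8; 0 11 31 5 0 0 -5.8; 0 8 32 5 0 0 -5.8; 0 5 32 5 0 0 -5.8
```

```bash
python3 -m jog '0 17 28 5 0 0 -5.8; 0 15 29 5 0 0 -5.8; 0 11 31 5 0 0 -5.8; 0 8 32 5 0 0 -5.8; 0 5 32 5 0 0 -5.8' >/dev/null
python3 - <<'E'
from plan import *
st()
import cv2
im=optics.grab_frame("side")[:,:,::-1]; cv2.imwrite("pics/s1.png",cv2.resize(im[180:360,200:440],None,fx=3.3,fy=3.3,interpolation=cv2.INTER_CUBIC))
# predicted post
from math import *
for dth in (75,77.2):
    a=radians(70+dth+7.7);print(dth,proj("side",(587+125*cos(a),48.8+125*sin(a),94)))
E
```

```text
t1.77 [474.3 113.9 152. ] rot [ 1.799e+02 -1.000e-01  1.546e+02] F [ 1.  -1.6  0.5] op1.00 q6 -0.90
75 [325.85825394 277.65324079]
77.2 [327.70646963 276.9535634 ]
```

View pics/s1.png

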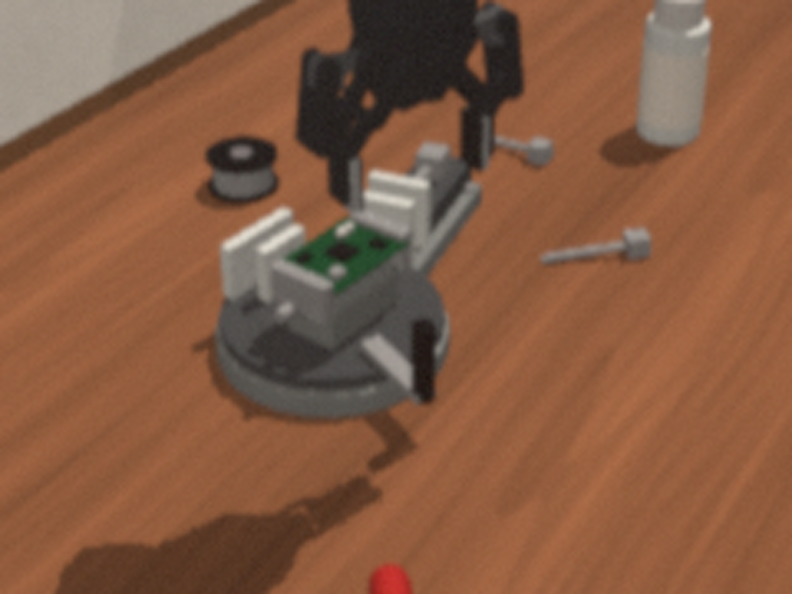

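Run:
```python
from plan import *
st()
p=r.sense()["eef_pos"]; print(proj("side",p), atz("side",328.2,278.8,94))
from math import *
a=r.sense()["tcp_rot"][2]
for s in(-1,1):
  q=p+np.array([sin(a),-cos(a),0])*42.5*s+[0,0,13];print((proj("side",q)-[200,180])*3.3)
```

```text
t1.82 [476.7 118.3 151.5] rot [179.7  -0.  155. ] F [2.4 3.6 0.3] op1.00 q6 -0.90
[322.51032575 257.92865915] [469.39055627 107.18702462  94.        ]
[459.14621578 219.89199659]
[346.67368973 260.55283842]
```

Run:
```python
from plan import *
st()
import cv2
im=optics.grab_frame("side")[:,:,::-1]; cv2.imwrite("pics/s2.png",cv2.resize(im[100:360,200:440],None,fx=2.3,fy=2.3,interpolation=cv2.INTER_CUBIC))
im=optics.grab_frame("top")[:,:,::-1]; cv2.imwrite("pics/t2.png",cv2.resize(im[160:340,180:420],None,fx=3.3,fy=3.3,interpolation=cv2.INTER_CUBIC))
p=r.sense()["eef_pos"];print((proj("top",p)-[180,160])*3.3)
st()
```

```text
t1.82 [476.7 118.3 151.5] rot [179.7  -0.  155. ] F [2.4 3.6 0.3] op1.00 q6 -0.90
[203.88749572 397.25609814]
t1.92 [474.1 113.8 151.6] rot [ 1.800e+02 -1.000e-01  1.544e+02] F [ 0.6 -0.2  0.5] op1.00 q6 -0.89
```

View pics/s2.png

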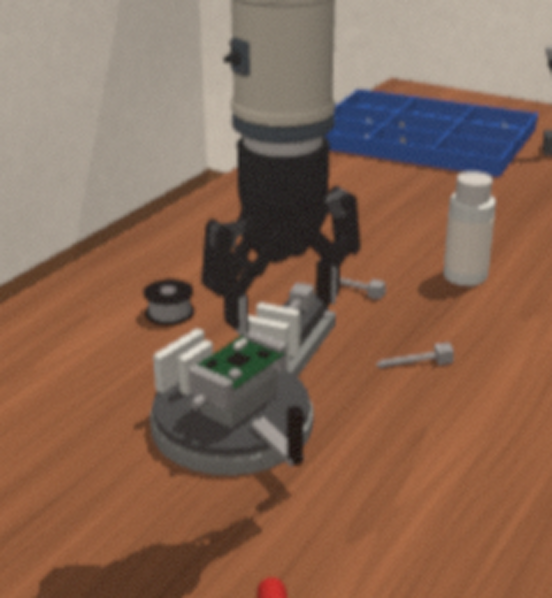

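View pics/t2.png

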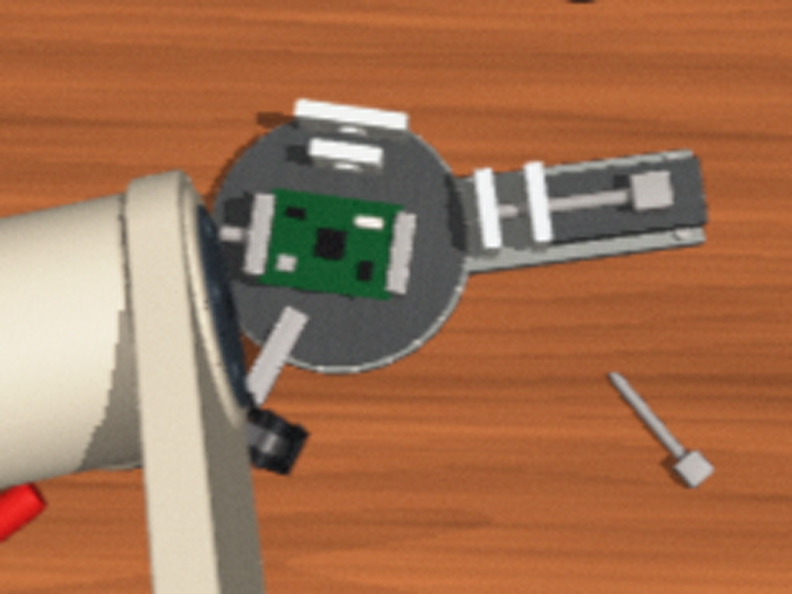

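Run:
```python
from plan import *
for z in (150,165,180,200,220,240):
    w=atz("top",264.8,293.3,z);print(z,w.round(0),proj("side",w).round(0),atz("side",342.6,231,z).round(0),atz("side",302,242.6,z).round(0))
```

```text
150 [451.  70. 150.] [344. 251.] [497.  -6. 150.] [549.  86. 150.]
165 [451.  69. 165.] [345. 245.] [485.  18. 165.] [535. 107. 165.]
180 [451.  67. 180.] [346. 239.] [472.  41. 180.] [521. 128. 180.]
200 [450.  65. 200.] [346. 230.] [455.  72. 200.] [502. 155. 200.]
220 [450.  63. 220.] [347. 221.] [438. 104. 220.] [483. 183. 220.]
240 [450.  61. 240.] [348. 212.] [421. 135. 240.] [464. 210. 240.]
```

Run:
```python
from plan import *
import cv2
im=optics.grab_frame("side")[:,:,::-1].copy()
s=r.sense();p=s["eef_pos"];a=s["tcp_rot"][2];y=np.array([np.sin(a),-np.cos(a),0])
c=im[180:280,270:380];c=cv2.resize(c,None,fx=6,fy=6,interpolation=cv2.INTER_CUBIC);c=cv2.convertScaleAbs(c,alpha=1.8,beta=20)
for k,col in((-1,(0,0,255)),(1,(0,255,255))):
  for h in(0,13,32,54):
    q=(proj("side",p+y*42.5*k+[0,0,h])-[270,180])*6;cv2.circle(c,tuple(int(v) for v in q),4,col,-1)
cv2.imwrite("pics/s3.png",c)
```

```text
(no output)
```

View pics/s3.png

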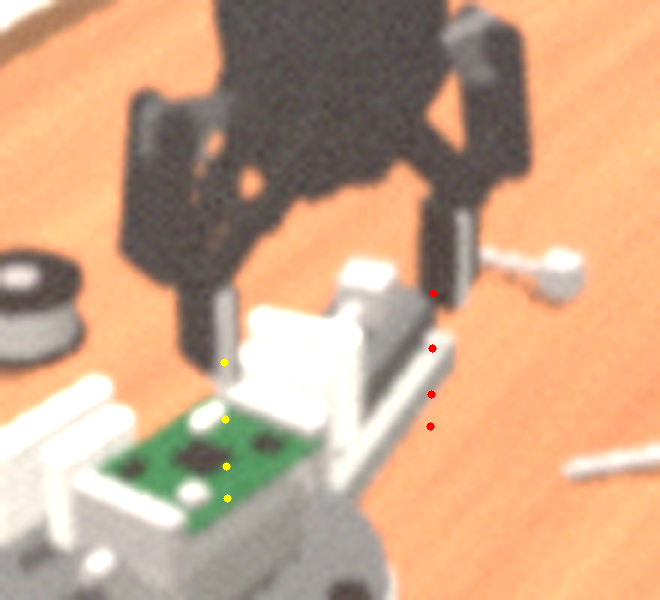

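```bash
python3 -m jog '0 0 0 20 0 0 0; 0 0 0 30 0 0 0; 0 0 0 30 0 0 0; 0 0 0 15 0 0 0; 0 0 0 0 0 0 0'
cat > look.py <<'E'
from plan import *
import cv2,sys
# look.py cam name u0 v0 w h
cam,name,u,v,w,h=sys.argv[1],sys.argv[2],*map(int,sys.argv[3:7])
st();im=optics.grab_frame(cam)[:,:,::-1]
cv2.imwrite(f"pics/{name}.png",im)
f=min(780/w,580/h);cv2.imwrite(f"pics/{name}c.png",cv2.convertScaleAbs(cv2.resize(im[v:v+h,u:u+w],None,fx=f,fy=f,interpolation=cv2.INTER_CUBIC),alpha=1.5,beta=15));print("scale",f)
E
python3 look.py side s4 260 190 130 110
```

```text
clock: 2.38
eef_pos: [473.1, 107.5, 56.2]
tcp_rot: [3.14, 0.002, 2.682]
contact_force: [-0.4, -0.6, -0.7]
opening: 0.998
t2.38 [473.1 107.5  56.2] rot [1.799e+02 1.000e-01 1.537e+02] F [-0.4 -0.6 -0.7] op1.00 q6 -0.89
scale 5.2727272727272725
```

View pics/s4c.png

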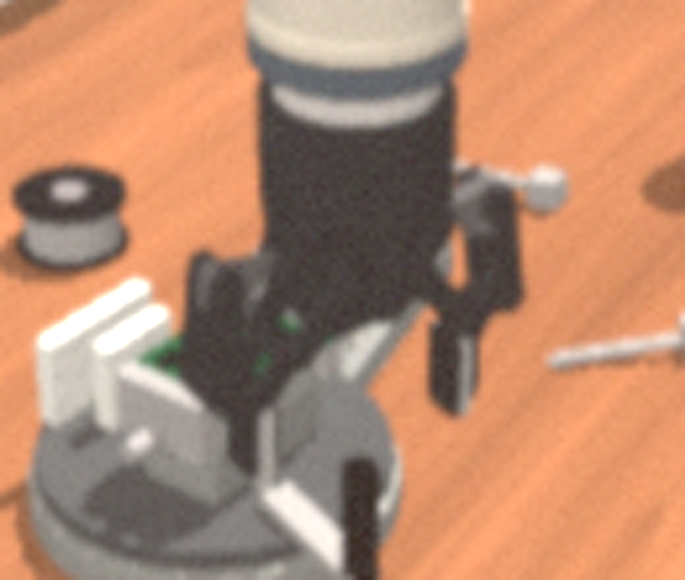

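```bash
python3 - <<'E'
from plan import *
for z in (56,69,85,95,105,115): 
    L,R=atz("side",307.4,279.2,z),atz("side",346.3,267.8,z);print(z,L.round(0),R.round(0),((L+R)/2).round(0),np.hypot(*(L-R)[:2]).round(0),np.degrees(np.arctan2(*(L-R)[[1,0]])).round(0))
E
python3 look.py top t4 180 180 200 140
```

```text
56 [537.  88.  56.] [482.   0.  56.] [509.  44.  56.] 103.0 58.0
69 [527. 103.  69.] [473.  17.  69.] [500.  60.  69.] 101.0 58.0
85 [514. 121.  85.] [462.  38.  85.] [488.  80.  85.] 98.0 58.0
95 [506. 133.  95.] [455.  51.  95.] [481.  92.  95.] 96.0 58.0
105 [499. 144. 105.] [448.  64. 105.] [474. 104. 105.] 94.0 58.0
115 [491. 156. 115.] [442.  77. 115.] [466. 117. 115.] 93.0 58.0
t2.43 [473.4 107.5  57.2] rot [1.799e+02 1.000e-01 1.537e+02] F [-0.7 -0.1 -0.8] op1.00 q6 -0.89
scale 3.9
```

View pics/t4c.png

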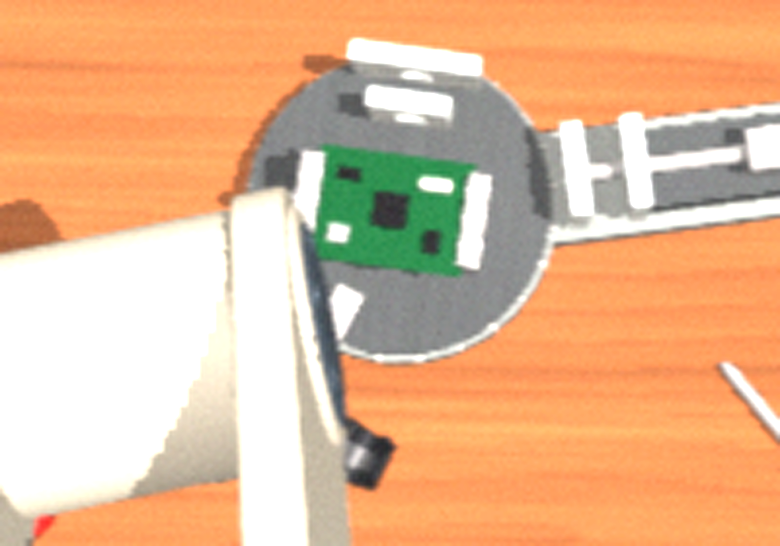

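```bash
python3 -m jog '0 0 0 16 0 0 0; 0 0 0 16 0 0 0; 0 0 0 10 0 0 0; 0 0 0 0 0 0 0'; python3 look.py side s5 260 190 130 110
```

```text
clock: 2.82
eef_pos: [479.5, 106.8, 21.5]
tcp_rot: [3.132, 0.011, 2.677]
contact_force: [0.0, 0.4, 0.1]
opening: 1.003
t2.82 [479.5 106.8  21.5] rot [179.5   0.7 153.4] F [0.  0.4 0.1] op1.00 q6 -0.89
scale 5.2727272727272725
```

View pics/s5c.png

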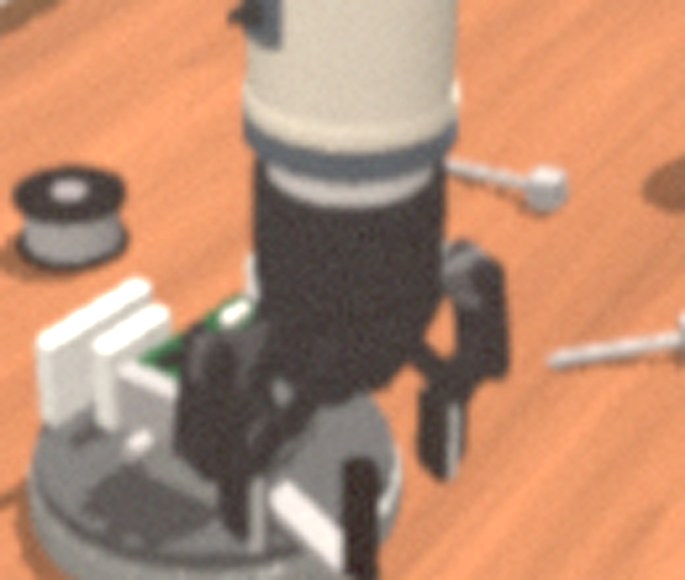

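Run:
```python
from plan import *
st();print(r.sense()["qpos"].round(3),r.sense()["joint_efforts"].round(1))
for z in (20,35,50,60,70,80,90): 
    L,R=atz("side",305.5,292.4,z),atz("side",344.4,280.7,z);print(z,L.round(0),R.round(0),((L+R)/2).round(0),np.hypot(*(L-R)[:2]).round(0))
```

```text
t2.87 [480.  107.   22.3] rot [179.4   0.7 153.4] F [1.  0.2 0.2] op1.00 q6 -0.89
[ 0.216  0.384  2.059 -0.     0.683 -0.89 ] [  0.1 -48.8 -21.1   0.   -0.3  -0. ]
20 [540.  92.  20.] [484.   5.  20.] [512.  49.  20.] 104.0
35 [529. 109.  35.] [474.  23.  35.] [501.  66.  35.] 102.0
50 [518. 125.  50.] [464.  42.  50.] [491.  83.  50.] 99.0
60 [510. 136.  60.] [458.  54.  60.] [484.  95.  60.] 97.0
70 [503. 147.  70.] [451.  66.  70.] [477. 106.  70.] 96.0
80 [496. 157.  80.] [445.  78.  80.] [470. 118.  80.] 94.0
90 [488. 168.  90.] [439.  90.  90.] [463. 129.  90.] 92.0
```

```bash
cat > arc.py <<'E'
from plan import *
import sys
AX=np.array([587.,49.])
def arc(tdeg,n,g,z,rad=125,show=5):
    s=r.sense();p=s["eef_pos"].copy();a=s["tcp_rot"][2]
    v=p[:2]-AX;t0=np.arctan2(v[1],v[0]);r0=np.hypot(*v);t1=np.radians(tdeg)
    rr,pp,_=s["tcp_rot"]
    print("now thc %.1f r %.1f yaw %.1f"%(np.degrees(t0),r0,np.degrees(a)))
    rows=[];z0=p[2]
    for i in range(1,n+1):
        t=t0+(t1-t0)*i/n;R=r0+(rad-r0)*i/n
        q=np.array([AX[0]+R*np.cos(t),AX[1]+R*np.sin(t),z0+(z-z0)*i/n]);d=q-p;c,sn=np.cos(a),np.sin(a)
        da=(t1-np.radians(0)-s["tcp_rot"][2])/n
        rows.append("%d %.1f %.1f %.1f 0 0 %.1f"%(g,d[0]*c+d[1]*sn,d[0]*sn-d[1]*c,-d[2],-np.degrees(da)));p=q;a+=da
    print("; ".join(rows[:show]))
if __name__=="__main__":
    st();arc(*[float(x) for x in sys.argv[1:]][:1],*[int(float(x)) for x in sys.argv[2:]])
E
python3 -m jog '105 0 0 0 0 0 0; 105 0 0 3 0 0 0; 105 0 0 3 0 0 0' 20; python3 arc.py 136 8 105 20
```

```text
clock: 3.12
eef_pos: [482.4, 107.2, 19.3]
tcp_rot: [3.129, 0.016, 2.677]
contact_force: [0.2, 0.5, 0.2]
opening: 0.604
t3.12 [482.4 107.2  19.3] rot [179.3   0.9 153.4] F [0.2 0.5 0.2] op0.60 q6 -0.89
now thc 150.9 r 119.7 yaw 153.4
105 0.4 3.9 -0.1 0 0 2.2; 105 0.5 4.0 -0.1 0 0 2.2; 105 0.5 4.0 -0.1 0 0 2.2; 105 0.5 4.0 -0.1 0 0 2.2; 105 0.5 4.0 -0.1 0 0 2.2
```

```bash
python3 -m jog '105 1 4 0 0 0 2; 105 1 4 0 0 0 2; 105 1 4 0 0 0 2; 105 1 4 0 0 0 2; 105 1 4 0 0 0 2'; python3 arc.py 134 4 105 20
```

```text
clock: 3.53
eef_pos: [487.8, 125.7, 20.2]
tcp_rot: [3.129, 0.014, 2.497]
contact_force: [-0.8, -3.9, -0.5]
opening: 0.591
t3.53 [487.8 125.7  20.2] rot [179.3   0.8 143. ] F [-0.8 -3.9 -0.5] op0.59 q6 -0.67
now thc 142.3 r 125.4 yaw 143.0
105 -0.2 4.5 0.0 0 0 2.3; 105 -0.2 4.5 0.0 0 0 2.3; 105 -0.2 4.5 0.0 0 0 2.3; 105 -0.2 4.5 0.0 0 0 2.3
```

```bash
python3 look.py side s6 260 190 130 110;python3 -c "from rig import r;print(r.sense()['qpos'])"
```

```text
t3.53 [487.8 125.7  20.2] rot [179.3   0.8 143. ] F [-0.8 -3.9 -0.5] op0.59 q6 -0.67
scale 5.2727272727272725
[ 0.25217697  0.40066959  2.03726644 -0.00411542  0.68420613 -0.66790436]
```

View pics/s6c.png

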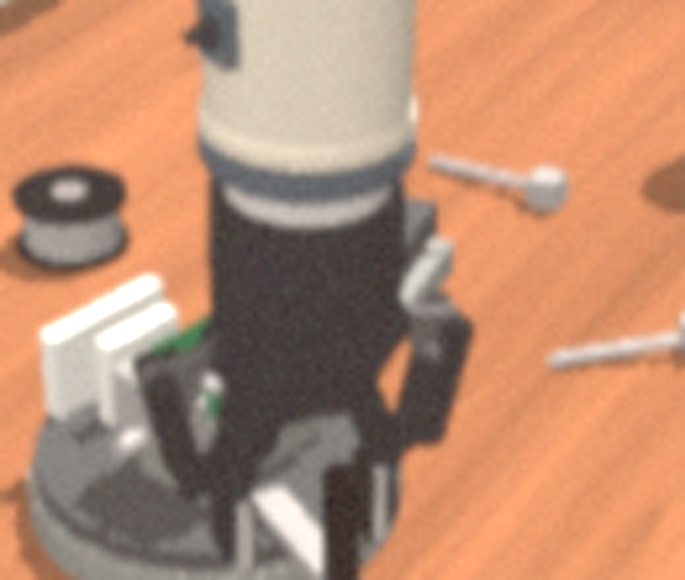

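```bash
python3 -m jog '105 0 5 0 0 0 2.5; 105 0 5 0 0 0 2.5; 105 0 5 0 0 0 2.5'; python3 arc.py 134 3 105 20
```

```text
clock: 3.83
eef_pos: [496.8, 137.4, 20.6]
tcp_rot: [3.128, 0.012, 2.362]
contact_force: [0.2, -0.6, 1.4]
opening: 0.586
t3.83 [496.8 137.4  20.6] rot [179.2   0.7 135.3] F [ 0.2 -0.6  1.4] op0.59 q6 -0.52
now thc 135.6 r 126.3 yaw 135.3
105 -0.4 1.2 0.2 0 0 0.4; 105 -0.4 1.1 0.2 0 0 0.4; 105 -0.4 1.1 0.2 0 0 0.4
```

```bash
python3 -m jog '105 0 5 0 0 0 2.5; 105 0 5 0 0 0 2.5; 105 0 5 0 0 0 2.5; 105 0 5 0 0 0 2.5; 105 0 5 0 0 0 2.5'; python3 arc.py 120 3 105 20; python3 look.py side s7 260 190 130 110
```

```text
clock: 4.25
eef_pos: [514.3, 152.6, 21.0]
tcp_rot: [3.13, 0.009, 2.139]
contact_force: [-0.7, -1.5, 0.1]
opening: 0.587
t4.25 [514.3 152.6  21. ] rot [179.3   0.5 122.5] F [-0.7 -1.5  0.1] op0.59 q6 -0.27
now thc 125.1 r 126.6 yaw 122.5
105 -0.4 3.7 0.3 0 0 0.8; 105 -0.5 3.7 0.3 0 0 0.8; 105 -0.5 3.7 0.3 0 0 0.8
t4.25 [514.3 152.6  21. ] rot [179.3   0.5 122.5] F [-0.7 -1.5  0.1] op0.59 q6 -0.27
scale 5.2727272727272725
```

View pics/s7c.png

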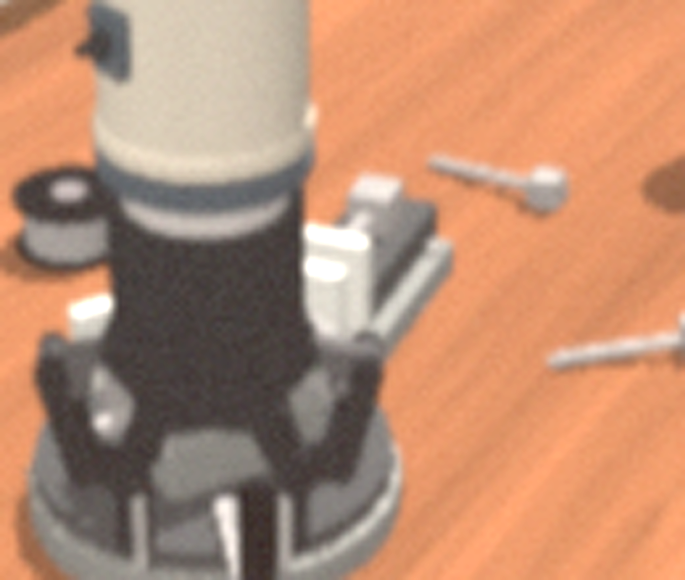

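The post is now between the pads, with the trailing pad (right, near crop (285,510)) touching it. I'll continue the arc.

```bash
python3 -m jog '105 -0.5 5 0 0 0 2; 105 -0.5 5 0 0 0 2; 105 -0.5 5 0 0 0 2'; python3 arc.py 105 6 105 20;  python3 -m jog '105 -0.5 4 0 0 0 2'; python3 arc.py 105 6 105 20
```

```text
clock: 4.55
eef_pos: [528.5, 159.6, 21.6]
tcp_rot: [3.128, 0.007, 2.033]
contact_force: [-0.5, -1.1, -0.7]
opening: 0.589
t4.55 [528.5 159.6  21.6] rot [179.2   0.4 116.5] F [-0.5 -1.1 -0.7] op0.59 q6 -0.16
now thc 117.9 r 125.2 yaw 116.5
105 0.0 4.7 0.3 0 0 1.9; 105 -0.0 4.7 0.3 0 0 1.9; 105 -0.0 4.7 0.3 0 0 1.9; 105 -0.1 4.7 0.3 0 0 1.9; 105 -0.1 4.7 0.3 0 0 1.9
clock: 4.63
eef_pos: [532.6, 161.2, 21.9]
tcp_rot: [3.127, 0.006, 1.998]
contact_force: [-4.2, -1.5, 0.1]
opening: 0.584
t4.63 [532.6 161.2  21.9] rot [179.2   0.3 114.5] F [-4.2 -1.5  0.1] op0.58 q6 -0.13
now thc 115.9 r 124.7 yaw 114.5
105 0.1 3.9 0.3 0 0 1.6; 105 0.1 4.0 0.3 0 0 1.6; 105 0.1 4.0 0.3 0 0 1.6; 105 0.0 4.0 0.3 0 0 1.6; 105 0.0 4.0 0.3 0 0 1.6
```

```bash
python3 look.py side s8 230 190 150 120
python3 - <<'E'
from plan import *
for th in (75,60,45,30,15,0):
    a=np.radians(77.7+th);print(th,((proj("side",(587+125*np.cos(a),49+125*np.sin(a),94))-[230,190])*4.83).round(0),((proj("side",(587+125*np.cos(a),49+125*np.sin(a),50))-[230,190])*4.83).round(0))
E
```

```text
t4.63 [532.6 161.2  21.9] rot [179.2   0.3 114.5] F [-4.2 -1.5  0.1] op0.58 q6 -0.13
scale 4.833333333333333
75 [463. 424.] [463. 502.]
60 [396. 441.] [398. 520.]
45 [323. 448.] [326. 527.]
30 [250. 444.] [255. 523.]
15 [184. 429.] [191. 507.]
0 [131. 405.] [139. 482.]
```

View pics/s8c.png

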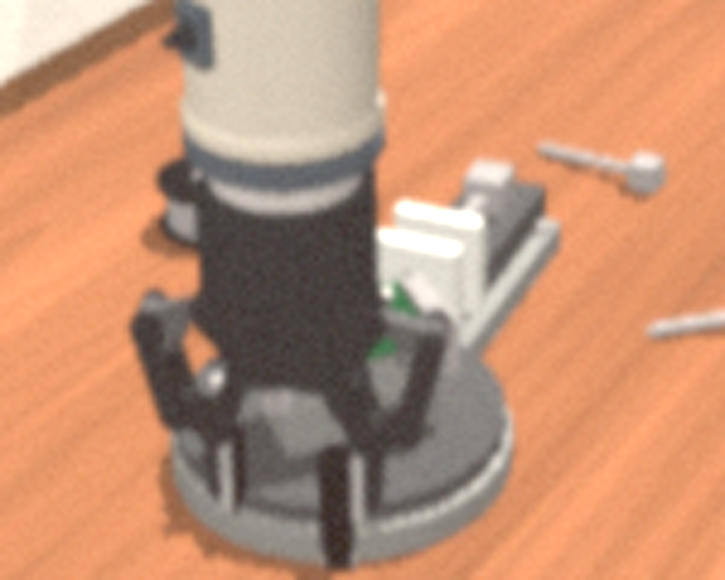

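```bash
python3 -m jog '105 0 5 0 0 0 2.2; 105 0 5 0 0 0 2.2; 105 0 5 0 0 0 2.2; 105 0 4 0 0 0 2'; python3 arc.py 90 6 105 20;  python3 -m jog '105 0 3 0 0 0 1.6'; python3 arc.py 90 6 105 20
```

```text
clock: 5.02
eef_pos: [545.8, 166.0, 21.4]
tcp_rot: [3.135, 0.005, 1.85]
contact_force: [-0.3, -0.4, 0.2]
opening: 0.587
t5.02 [545.8 166.   21.4] rot [179.7   0.3 106. ] F [-0.3 -0.4  0.2] op0.59 q6 0.02
now thc 109.4 r 124.0 yaw 106.0
105 0.4 7.0 0.2 0 0 2.7; 105 0.3 7.0 0.2 0 0 2.7; 105 0.2 7.0 0.2 0 0 2.7; 105 0.2 7.0 0.2 0 0 2.7; 105 0.1 7.0 0.2 0 0 2.7
clock: 5.1
eef_pos: [548.5, 166.8, 21.4]
tcp_rot: [3.136, 0.004, 1.823]
contact_force: [-0.5, 0.4, -0.3]
opening: 0.592
t5.10 [548.5 166.8  21.4] rot [179.7   0.3 104.4] F [-0.5  0.4 -0.3] op0.59 q6 0.05
now thc 108.1 r 123.9 yaw 104.4
105 0.4 6.5 0.2 0 0 2.4; 105 0.4 6.5 0.2 0 0 2.4; 105 0.3 6.5 0.2 0 0 2.4; 105 0.2 6.6 0.2 0 0 2.4; 105 0.1 6.6 0.2 0 0 2.4
```

```bash
python3 -m jog '105 0.5 6 0 0 0 2; 105 0.5 6 0 0 0 2; 105 0.5 6 0 0 0 2; 105 0.5 5 0 0 0 2; 105 0.5 5 0 0 0 2'; python3 arc.py 90 6 105 20;  python3 -m jog '105 0 4 0 0 0 2'; python3 arc.py 90 6 105 20
```

```text
clock: 5.52
eef_pos: [572.7, 173.1, 21.3]
tcp_rot: [3.14, 0.004, 1.653]
contact_force: [-1.3, -1.5, 0.8]
opening: 0.587
t5.52 [572.7 173.1  21.3] rot [179.9   0.3  94.7] F [-1.3 -1.5  0.8] op0.59 q6 0.22
now thc 96.6 r 124.9 yaw 94.7
105 0.1 2.4 0.2 0 0 0.8; 105 0.1 2.4 0.2 0 0 0.8; 105 0.0 2.4 0.2 0 0 0.8; 105 0.0 2.4 0.2 0 0 0.8; 105 0.0 2.4 0.2 0 0 0.8
clock: 5.6
eef_pos: [576.1, 173.2, 21.2]
tcp_rot: [3.141, 0.005, 1.619]
contact_force: [-2.7, 0.4, 1.3]
opening: 0.586
t5.60 [576.1 173.2  21.2] rot [180.    0.3  92.7] F [-2.7  0.4  1.3] op0.59 q6 0.25
now thc 95.0 r 124.7 yaw 92.7
105 0.1 1.8 0.2 0 0 0.5; 105 0.1 1.8 0.2 0 0 0.5; 105 0.1 1.8 0.2 0 0 0.5; 105 0.1 1.8 0.2 0 0 0.5; 105 0.1 1.8 0.2 0 0 0.5
```

```bash
python3 -m jog '105 0 3 0 0 0 1.5;105 0 3 0 0 0 1.5'; python3 arc.py 90 6 105 20;python3 look.py side s9 210 190 150 120
python3 - <<'E'
from plan import *
for th in (30,15,0):
    a=np.radians(77.7+th);print(th,((proj("side",(587+125*np.cos(a),49+125*np.sin(a),94))-[210,190])*4.83).round(0))
E
```

```text
clock: 5.77
eef_pos: [581.9, 173.4, 21.2]
tcp_rot: [3.141, 0.004, 1.566]
contact_force: [0.0, 0.2, -1.1]
opening: 0.583
t5.77 [581.9 173.4  21.2] rot [180.    0.2  89.7] F [ 0.   0.2 -1.1] op0.58 q6 0.30
now thc 92.4 r 124.5 yaw 89.7
105 0.1 0.8 0.2 0 0 -0.0; 105 0.1 0.8 0.2 0 0 -0.0; 105 0.1 0.9 0.2 0 0 -0.0; 105 0.1 0.9 0.2 0 0 -0.0; 105 0.1 0.9 0.2 0 0 -0.0
t5.77 [581.9 173.4  21.2] rot [180.    0.2  89.7] F [ 0.   0.2 -1.1] op0.58 q6 0.30
scale 4.833333333333333
30 [347. 444.]
15 [281. 429.]
0 [228. 405.]
```

View pics/s9c.png

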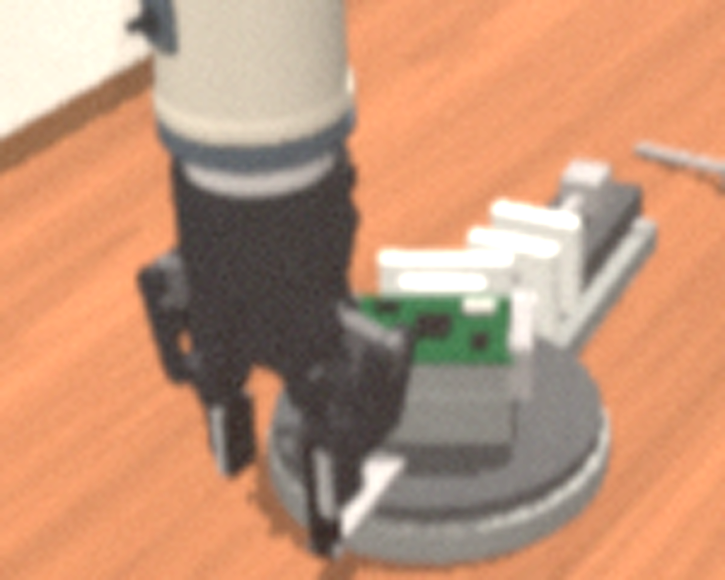

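```bash
python3 -m jog '105 0 6 0 0 0 2; 105 0 6 0 0 0 2; 105 0 5 0 0 0 2; 105 0 5 0 0 0 2'; python3 arc.py 78 6 105 20;  python3 -m jog '105 0 4 0 0 0 2'; python3 arc.py 78 2 105 20
```

```text
clock: 6.15
eef_pos: [603.2, 172.3, 21.4]
tcp_rot: [-3.141, 0.004, 1.424]
contact_force: [-4.7, -0.2, 2.8]
opening: 0.585
t6.15 [603.2 172.3  21.4] rot [-180.     0.2   81.6] F [-4.7 -0.2  2.8] op0.59 q6 0.43
now thc 82.5 r 124.4 yaw 81.6
105 0.1 1.6 0.2 0 0 0.6; 105 0.1 1.6 0.2 0 0 0.6; 105 0.1 1.6 0.2 0 0 0.6; 105 0.1 1.6 0.2 0 0 0.6; 105 0.1 1.6 0.2 0 0 0.6
clock: 6.23
eef_pos: [606.6, 171.6, 21.3]
tcp_rot: [-3.14, 0.005, 1.388]
contact_force: [-2.7, -0.4, 2.3]
opening: 0.589
t6.23 [606.6 171.6  21.3] rot [-179.9    0.3   79.5] F [-2.7 -0.4  2.3] op0.59 q6 0.46
now thc 80.9 r 124.2 yaw 79.5
105 0.4 3.1 0.7 0 0 0.8; 105 0.4 3.2 0.7 0 0 0.8
```

```bash
python3 -m jog '105 0 3 0 0 0 1.5'; python3 -m jog '105 0 3 0 0 0 1'; python3 arc.py 76 2 105 20;python3 look.py top t9 200 160 200 140
```

```text
clock: 6.32
eef_pos: [609.4, 171.0, 21.3]
tcp_rot: [-3.139, 0.005, 1.361]
contact_force: [-1.6, -0.0, 0.6]
opening: 0.588
clock: 6.4
eef_pos: [612.5, 170.4, 21.3]
tcp_rot: [-3.139, 0.005, 1.343]
contact_force: [-0.1, 0.9, 0.1]
opening: 0.59
t6.40 [612.5 170.4  21.3] rot [-179.9    0.3   76.9] F [-0.1  0.9  0.1] op0.59 q6 0.50
now thc 78.2 r 124.1 yaw 76.9
105 0.5 2.3 0.7 0 0 0.5; 105 0.5 2.4 0.7 0 0 0.5
t6.40 [612.5 170.4  21.3] rot [-179.9    0.3   76.9] F [-0.1  0.9  0.1] op0.59 q6 0.50
scale 3.9
```

View pics/t9c.png

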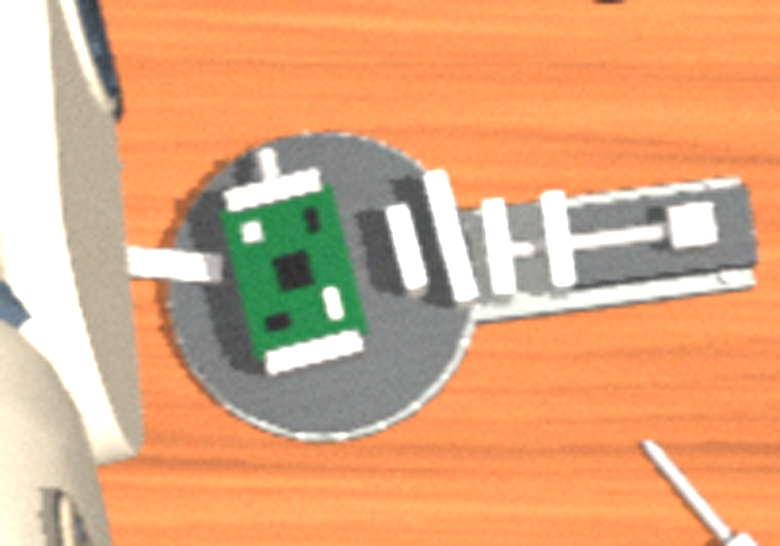

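```bash
python3 -m jog '105 0 0 0 0 0 0;105 0 0 0 0 0 0'; python3 look.py top t10 200 160 200 140
```

```text
clock: 6.62
eef_pos: [614.2, 170.4, 21.6]
tcp_rot: [3.141, 0.004, 1.343]
contact_force: [-1.1, 0.0, -0.6]
opening: 0.588
t6.62 [614.2 170.4  21.6] rot [180.    0.2  77. ] F [-1.1  0.  -0.6] op0.59 q6 0.50
scale 3.9
```

View pics/t10c.png

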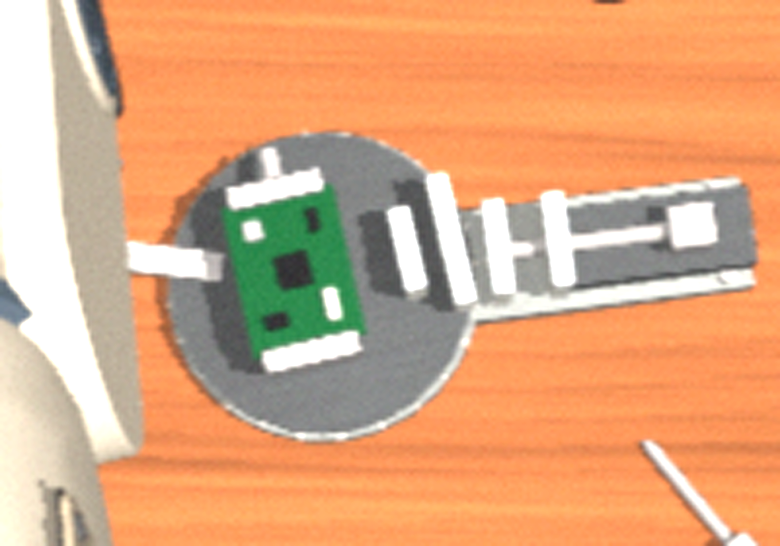

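```bash
python3 -m jog '105 0 3 0 0 0 1'; python3 -m jog '105 0 3 0 0 0 1;105 0 0 0 0 0 0;105 0 0 0 0 0 0'; python3 arc.py 76 2 105 20;python3 look.py top t11 200 160 200 140
```

```text
clock: 6.75
eef_pos: [616.7, 169.7, 21.6]
tcp_rot: [3.142, 0.004, 1.326]
contact_force: [0.1, 0.2, 0.7]
opening: 0.585
clock: 7.0
eef_pos: [620.8, 168.9, 21.8]
tcp_rot: [3.14, 0.003, 1.306]
contact_force: [0.7, 0.7, 0.1]
opening: 0.589
t7.00 [620.8 168.9  21.8] rot [179.9   0.2  74.8] F [0.7 0.7 0.1] op0.59 q6 0.53
now thc 74.3 r 124.6 yaw 74.8
105 0.2 -1.9 0.9 0 0 -0.6; 105 0.2 -1.9 0.9 0 0 -0.6
t7.00 [620.8 168.9  21.8] rot [179.9   0.2  74.8] F [0.7 0.7 0.1] op0.59 q6 0.53
scale 3.9
```

View pics/t11c.png

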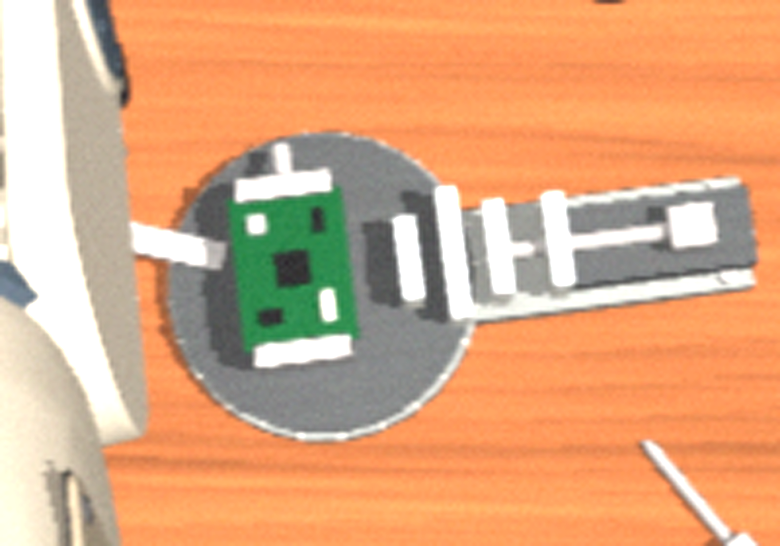

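Swivel snapped into home: the outer plate at (452,253) is now parallel to the guides. Next I'll lift clear and move behind the rod head.

```bash
python3 -m jog '105 0 0 -15 0 0 0; 105 0 0 -30 0 0 0; 105 0 0 -30 0 0 0; 255 0 0 -25 0 0 0'; python3 -c "
from plan import *
st();plan(622,-205,115,97.7,10,255)"
```

```text
clock: 7.38
eef_pos: [615.6, 167.9, 117.8]
tcp_rot: [-3.131, 0.01, 1.306]
contact_force: [1.1, 1.3, -1.0]
opening: 0.462
t7.38 [615.6 167.9 117.8] rot [-179.4    0.6   74.9] F [ 1.1  1.3 -1. ] op0.46 q6 0.53
255 -36 10 0 0 0 -2.3; 255 -36 9 0 0 0 -2.3; 255 -37 7 0 0 0 -2.3; 255 -37 6 0 0 0 -2.3; 255 -37 5 0 0 0 -2.3; 255 -37 3 0 0 0 -2.3; 255 -37 2 0 0 0 -2.3; 255 -37 0 0 0 0 -2.3; 255 -37 -1 0 0 0 -2.3; 255 -37 -3 0 0 0 -2.3
```

```bash
python3 -m jog '255 -36 10 0 0 0 -2.3; 255 -36 9 0 0 0 -2.3; 255 -37 7 0 0 0 -2.3; 255 -37 6 0 0 0 -2.3; 255 -37 5 0 0 0 -2.3' >/dev/null; python3 -c "
from plan import *
st();plan(622,-205,110,97.7,5,255)"
```

```text
t7.80 [624.3 -16.2 127.5] rot [1.799e+02 1.000e-01 8.740e+01] F [ 2.1 -0.   1.1] op-0.00 q6 0.02
255 -38 1 4 0 0 -2.1; 255 -38 -0 4 0 0 -2.1; 255 -38 -1 4 0 0 -2.1; 255 -38 -3 4 0 0 -2.1; 255 -38 -4 4 0 0 -2.1
```

```bash
python3 -m jog '255 -38 1 4 0 0 -2; 255 -38 0 4 0 0 -2; 255 -38 -1 4 0 0 -2; 255 -38 -3 4 0 0 -2; 255 -30 -4 4 0 0 -2' >/dev/null; python3 -m jog '255 0 0 0 0 0 0' >/dev/null; python3 look.py top t12 240 160 240 160;python3 look.py side s12 240 160 160 120
python3 - <<'E'
from plan import *
st();p=r.sense()["eef_pos"]
for h in(0,36): print((proj("side",p+[0,0,h])-[240,160])*4.83,(proj("top",p+[0,0,h])-[240,160])*3.25)
E
```

```text
t8.30 [ 621.2 -213.9  108.8] rot [179.7   0.3  98. ] F [-1.5  0.7  0.3] op-0.00 q6 -0.47
scale 3.25
t8.35 [ 621.3 -211.8  109. ] rot [179.7   0.3  97.9] F [-0.6 -0.1  0.4] op0.00 q6 -0.47
scale 4.833333333333333
t8.40 [ 621.5 -209.8  109.2] rot [179.7   0.2  97.9] F [-0.9 -0.3  0.5] op0.00 q6 -0.46
[477.19439238 204.63817642] [548.90262938 165.40547386]
[478.03391707 148.59853021] [560.96018022 154.27339574]
```

View pics/s12c.png

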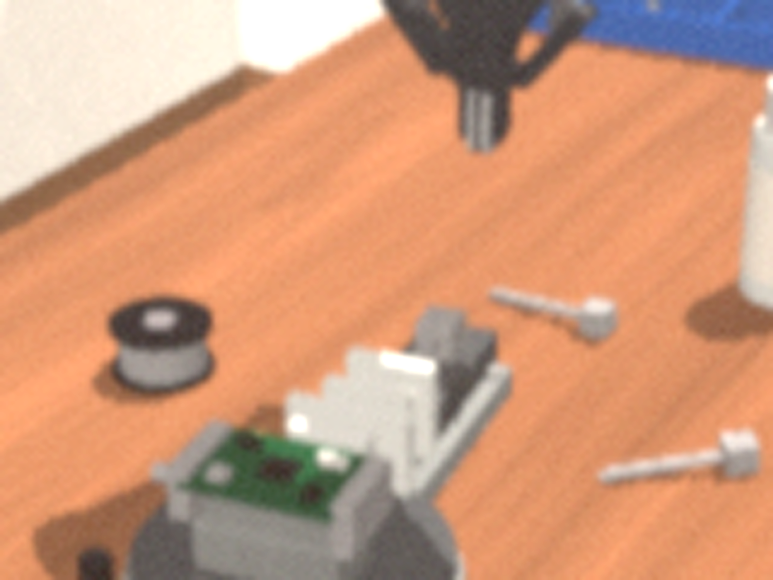

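View pics/t12c.png

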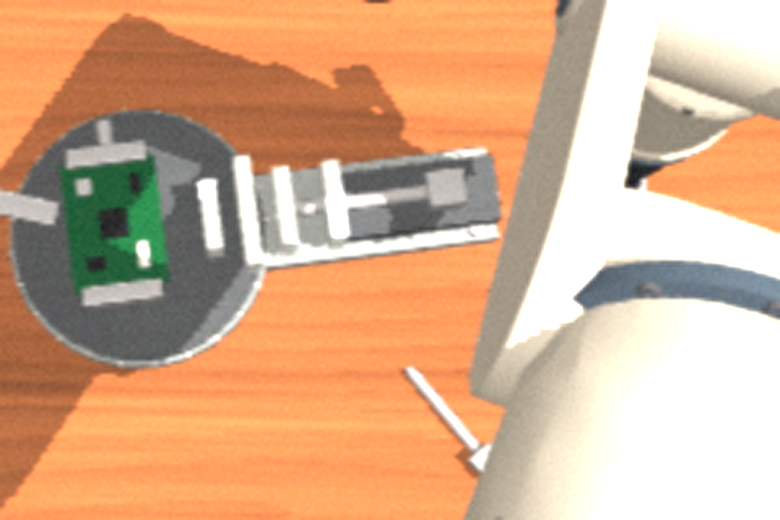

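```bash
python3 -m jog '255 0 0 20 0 0 0; 255 0 0 30 0 0 0; 255 0 0 25 0 0 0; 255 0 0 0 0 0 0' >/dev/null; python3 look.py side s13 240 160 160 120
python3 - <<'E'
from plan import *
st();p=r.sense()["eef_pos"]
c,s=np.cos(np.radians(7.7)),np.sin(np.radians(7.7));print(np.array([[c,s],[-s,c]])@(p[:2]-[586.8,48.8]))
for h in(0,36): print((proj("side",p+[0,0,h])-[240,160])*4.83)
E
```

```text
t8.73 [ 624.7 -205.5   35.2] rot [179.4   0.3  97.9] F [-1.7  1.  -0.1] op-0.00 q6 -0.46
scale 4.833333333333333
t8.78 [ 625.8 -205.6   37.3] rot [179.3   0.3  97.9] F [ 0.5  0.8 -0. ] op0.00 q6 -0.46
[   4.53965161 -257.34271476]
[466.0355284  313.02449653]
[466.69372458 260.05845949]
```

View pics/s13c.png

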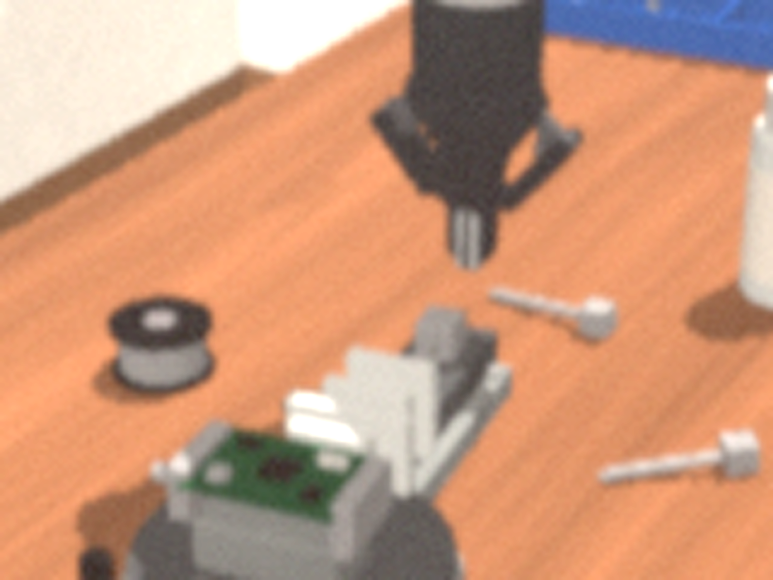

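```bash
python3 -m jog '255 0 -3 12 0 0 0; 255 0 -3 10 0 0 0; 255 0 0 0 0 0 0' >/dev/null; python3 look.py side s14 270 180 100 75
cat > b.py <<'E'
from plan import *
st();p=r.sense()["eef_pos"]
c,s=np.cos(np.radians(7.7)),np.sin(np.radians(7.7));print("base",np.array([[c,s],[-s,c]])@(p[:2]-[586.8,48.8]))
E
python3 b.py
```

```text
t9.03 [ 622.3 -204.4   17.3] rot [179.1   0.4  98. ] F [-0.9 -0.2 -0.6] op-0.00 q6 -0.46
scale 7.733333333333333
t9.08 [ 622.9 -204.6   18.1] rot [179.    0.4  98. ] F [ 0.1 -0.7 -0.1] op-0.00 q6 -0.46
base [   1.83391165 -255.90927099]
```

View pics/s14c.png

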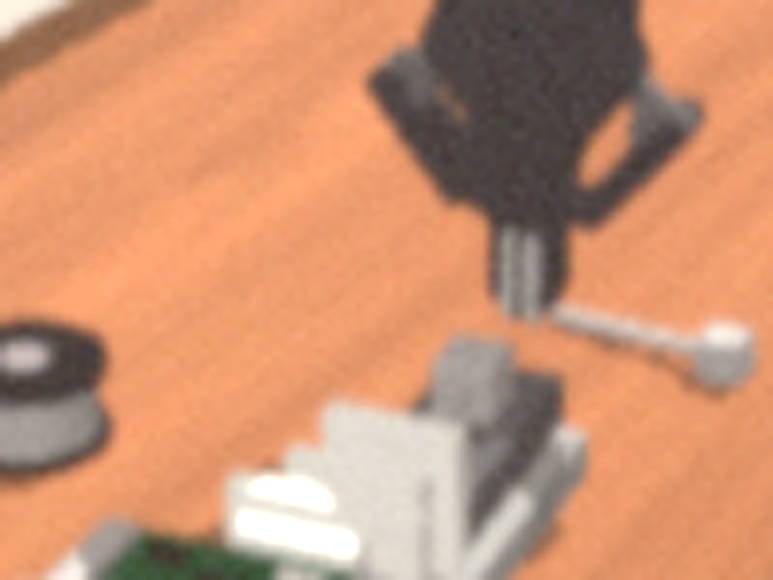

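```bash
python3 - <<'E'
from h import *
c,s=np.cos(np.radians(7.7)),np.sin(np.radians(7.7));
for z in (20,40,50,60,70):
  w=atz("side",270+525/7.733,180+316/7.733,z); print(z,w.round(),(np.array([[c,s],[-s,c]])@(w[:2]-[586.8,48.8])).round())
E
python3 -m jog '255 6 -1 2 0 0 0; 255 6 -1 1 0 0 0; 255 6 0 0 0 0 0';python3 b.py
```

```text
20 [ 650. -257.   20.] [  22. -312.]
40 [ 632. -225.   40.] [   8. -277.]
50 [ 623. -208.   50.] [   1. -259.]
60 [ 614. -192.   60.] [  -6. -242.]
70 [ 604. -175.   70.] [ -13. -224.]
clock: 9.33
eef_pos: [619.7, -187.1, 16.8]
tcp_rot: [3.122, 0.009, 1.709]
contact_force: [0.5, 0.1, -0.4]
opening: 0.002
t9.33 [ 619.7 -187.1   16.8] rot [178.9   0.5  97.9] F [ 0.5  0.1 -0.4] op0.00 q6 -0.43
base [   0.97343326 -238.13281545]
```

```bash
python3 -m jog '255 6 0 0 0 0 0; 255 6 0 0 0 0 0; 255 6 0 0 0 0 0';python3 b.py; python3 -m jog '255 6 0 0 0 0 0; 255 6 0 0 0 0 0';python3 b.py; python3 look.py side s15 270 180 100 75
```

```text
clock: 9.58
eef_pos: [617.4, -167.2, 17.8]
tcp_rot: [3.12, 0.009, 1.709]
contact_force: [-0.5, -1.1, -0.6]
opening: -0.001
t9.58 [ 617.4 -167.2   17.8] rot [178.8   0.5  97.9] F [-0.5 -1.1 -0.6] op-0.00 q6 -0.41
base [   1.39453492 -218.16384487]
clock: 9.75
eef_pos: [615.8, -153.8, 18.0]
tcp_rot: [3.12, 0.009, 1.709]
contact_force: [1.0, 0.0, -1.4]
opening: 0.003
t9.75 [ 615.8 -153.8   18. ] rot [178.7   0.5  97.9] F [ 1.   0.  -1.4] op0.00 q6 -0.39
base [   1.59553078 -204.70000415]
t9.75 [ 615.8 -153.8   18. ] rot [178.7   0.5  97.9] F [ 1.   0.  -1.4] op0.00 q6 -0.39
scale 7.733333333333333
```

View pics/s15c.png

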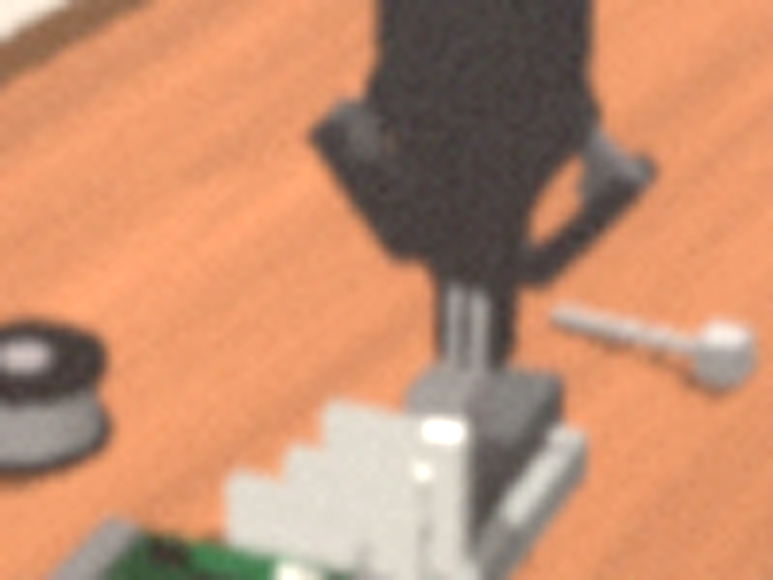

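```bash
python3 -m jog '255 6 0 0 0 0 0; 255 6 0 0 0 0 0; 255 5 0 0 0 0 0';python3 b.py; python3 -m jog '255 4 0 0 0 0 0; 255 4 0 0 0 0 0';python3 b.py
```

```text
clock: 10.05
eef_pos: [613.3, -134.9, 18.0]
tcp_rot: [3.119, 0.01, 1.71]
contact_force: [-0.7, -1.8, 0.8]
opening: 0.003
t10.05 [ 613.3 -134.9   18. ] rot [178.7   0.5  98. ] F [-0.7 -1.8  0.8] op0.00 q6 -0.36
base [   1.68770959 -185.58026393]
clock: 10.22
eef_pos: [612.2, -126.0, 18.1]
tcp_rot: [3.119, 0.01, 1.71]
contact_force: [0.2, -1.3, 0.5]
opening: -0.001
t10.22 [ 612.2 -126.    18.1] rot [178.7   0.6  98. ] F [ 0.2 -1.3  0.5] op-0.00 q6 -0.34
base [   1.79025755 -176.63175985]
```

```bash
python3 -m jog '255 3 0 0 0 0 0';python3 b.py; python3 -m jog '255 3 0 0 0 0 0';python3 b.py;python3 -m jog '255 2 0 0 0 0 0';python3 b.py; python3 look.py side s16 250 180 120 90
```

```text
clock: 10.3
eef_pos: [611.8, -122.6, 18.1]
tcp_rot: [3.119, 0.01, 1.71]
contact_force: [-0.5, -1.4, 1.5]
opening: 0.001
t10.30 [ 611.8 -122.6   18.1] rot [178.7   0.6  98. ] F [-0.5 -1.4  1.5] op0.00 q6 -0.34
base [   1.79865112 -173.1892563 ]
clock: 10.38
eef_pos: [611.8, -121.7, 18.3]
tcp_rot: [3.119, 0.014, 1.712]
contact_force: [0.2, -29.4, -2.3]
opening: 0.002
t10.38 [ 611.8 -121.7   18.3] rot [178.7   0.8  98.1] F [  0.2 -29.4  -2.3] op0.00 q6 -0.33
base [   1.9392698 -172.3054695]
clock: 10.47
eef_pos: [611.8, -122.2, 18.3]
tcp_rot: [3.119, 0.018, 1.714]
contact_force: [0.6, -15.5, -2.6]
opening: 0.001
t10.47 [ 611.8 -122.2   18.3] rot [178.7   1.   98.2] F [  0.6 -15.5  -2.6] op0.00 q6 -0.33
base [   1.84297653 -172.75914394]
t10.47 [ 611.8 -122.2   18.3] rot [178.7   1.   98.2] F [  0.6 -15.5  -2.6] op0.00 q6 -0.33
scale 6.444444444444445
```

View pics/s16c.png

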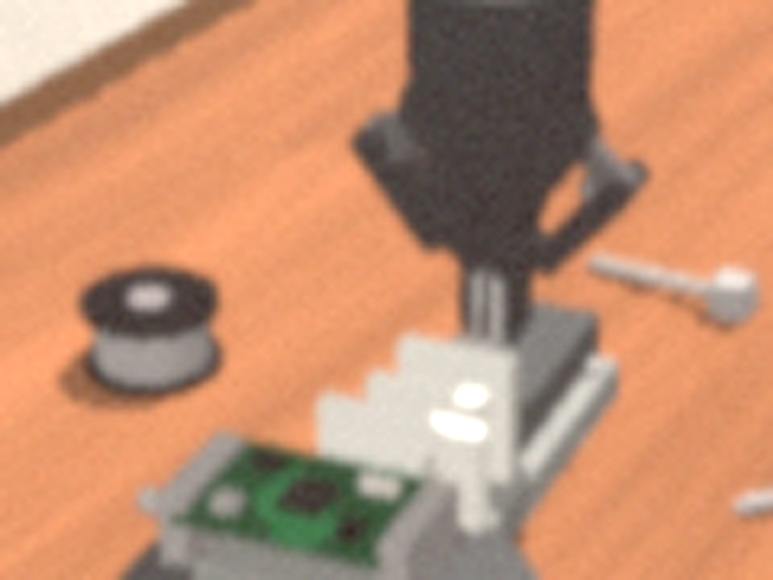

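Contact at 29 N stopped the push. I'll back off and see whether the head is against the guide.

```bash
python3 -m jog '255 -10 0 0 0 0 0;255 -30 0 0 0 0 0;255 -30 0 -5 0 0 0; 255 -35 0 -35 0 0 0; 255 -30 0 -35 0 0 0' >/dev/null; python3 b.py; python3 look.py top t17 290 190 110 80
```

```text
t10.93 [ 623.1 -247.    83.3] rot [179.5   0.5  98.5] F [ 1.6 -1.1 -0.4] op0.00 q6 -0.52
base [  -3.66238796 -298.0379781 ]
t10.93 [ 623.1 -247.    83.3] rot [179.5   0.5  98.5] F [ 1.6 -1.1 -0.4] op0.00 q6 -0.52
scale 7.090909090909091
```

View pics/t17c.png

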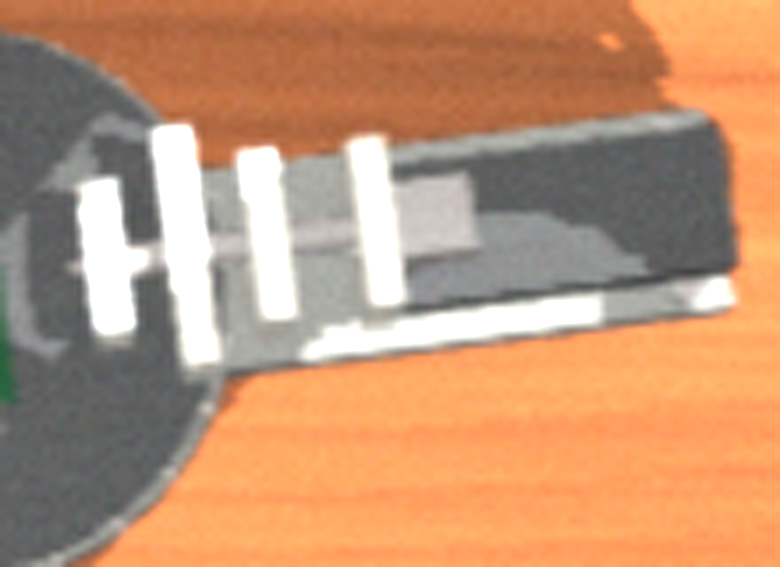

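```bash
python3 - <<'E'
from h import *
c,s=np.cos(np.radians(7.7)),np.sin(np.radians(7.7));R=np.array([[c,s],[-s,c]])
for uv,z in(((475,210),66),((70,268),54),((402,220),76),((385,135),76)):
  w=atz("top",290+uv[0]/7.09-.4,190+uv[1]/7.09-.4,z);print(uv,(R@(w[:2]-[586.8,48.8])).round(1))
E
python3 -m jog '255 0 0 -35 0 0 0;255 0 0 -35 0 0 0;255 0 0 0 0 0 0' >/dev/null; python3 look.py side s17 240 210 110 80;python3 look.py top t18 200 140 220 160
```

```text
(475, 210) [   1.6 -159.1]
(70, 268) [ -0.2 -38.2]
(402, 220) [  -0.5 -136.4]
(385, 135) [  25.2 -134.5]
t11.23 [ 626.9 -257.4  164.7] rot [178.8   1.   98.1] F [1.2 0.  0.5] op-0.00 q6 -0.53
scale 7.090909090909091
t11.28 [ 626. -257.  162.] rot [178.9   1.   98.1] F [-0.5 -0.4  0.3] op-0.00 q6 -0.53
scale 3.5454545454545454
```

View pics/s17c.png

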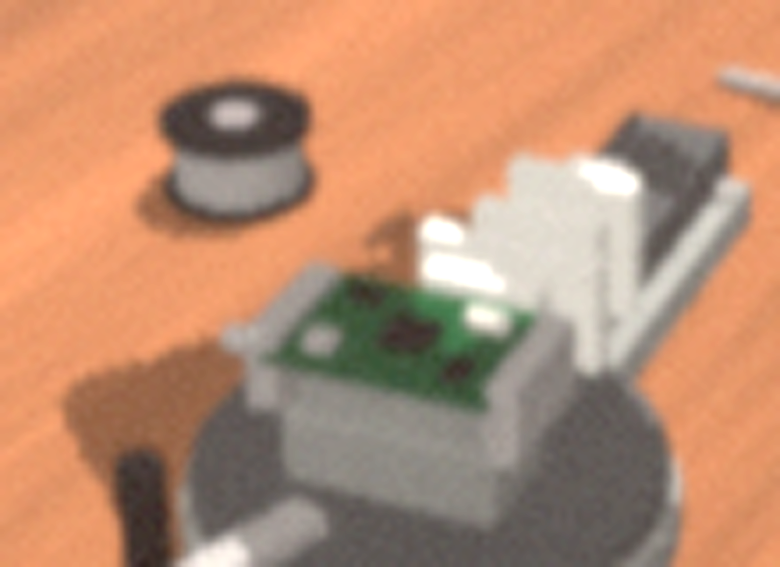

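View pics/t18c.png

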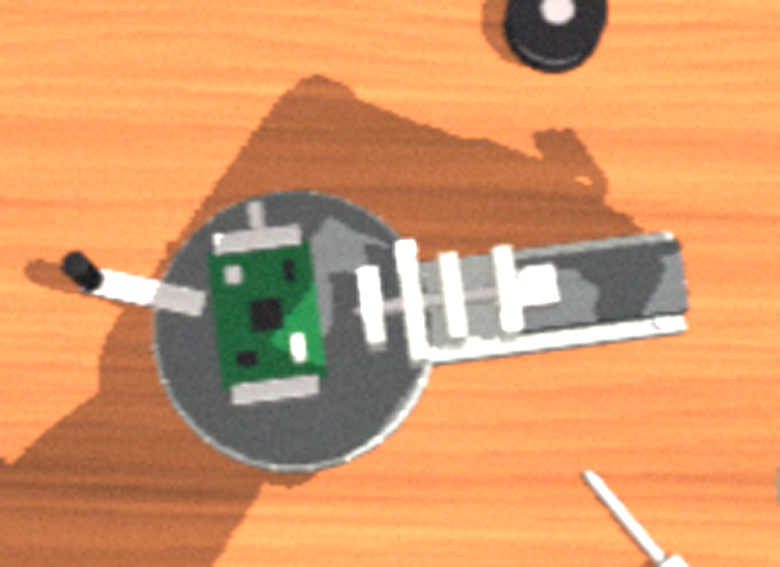

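Back edge of the head reads y = -159.1 (home -159) and the tip y = -38.2 (home -38). The head is against the guide, the shank passes through all four holes, and the arm is clear.

```bash
python3 -c "
from rig import r,ticket
s=r.sense();print(s['clock'],s['contact_force']);print(ticket.sign_off())"
```

```text
11.3333 [-0.14633233 -0.42661891 -0.14395542]
the job is handed in; nothing more can be done
None
```

The vise is back at its home click and the lock rod is pushed fully home. I handed the job in at about 11.3 s of the 48 s.

- **Swivel:** I put the open fingers around the crank post and turned it clockwise by five clicks, from about 75° to 0. It snapped into the home click. In the last top view the plates stand parallel to and in line with the guide blocks.
- **Rod:** I pushed the head with shut fingers at under 2 N until it met the outer guide block, where the force rose to about 29 N. The head's back edge then measured y = -159.1 mm (home is -159) and the tip y = -38.2 mm (home is -38). The shank goes through all four holes.
- **At hand-in:** the arm was lifted clear with about 0 N on the tool. I did not touch the bystanders. The reel and one small rod were in the last views, unmoved; I did not look at the others again after the push.

**Disagreement:** in the side camera the fingertips stood about 35 mm higher than the reported tool position. I trusted the pictures and set the working heights from them. The tool also leaned by up to about 1.3° at low heights, with no effect on the job.

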